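# Hold a bag clip open over a recipe card

## Task

Take the blue bag clip off its metal tongue by squeezing its two levers until the jaws let go, and carry it to the recipe card. With the levers still squeezed so that the jaws gape wide, lower it squarely over the middle of the card's top edge, one jaw on either side and the edge well inside the jaws but nothing touching the card, ready for a shopping list to be slipped in. Finish like that, still holding the clip wide open in the gripper; never let it snap shut on the card, and do not push the card stand or disturb the yellow clip or the other things on the table.

Things in the scene. Friction and masses are not known exactly. Their poses are not given: they have to be found in the camera images.
- blue_clip: Blue plastic spring bag clip. 70 g, jaws down, clamped by its spring on an upright metal tongue. Origin: centre of the pivot pin (12 mm thick); z up to the levers, y along the pin, x the way the jaws part. Two levers above the pivot, flat, 36 mm wide (y), splay to 56 mm across (x) at their tops, 46 mm above the pivot, 27 mm across near it. Squeezed to the stop they are upright, parallel, 26 mm across, tops 52 mm up.
- blue_clip_a (a joint): Opening angle (rad) of the blue clip's half on its -x side: 0 = jaws 4 mm apart (as on a tongue or card), -0.045 shut, 0.30 at the stop (0.2 = about 20 mm between the jaw ends). Both halves move alike. Squeezing the lever tops together along x opens them: 5 N a side to start, 8 N at the stop; 15 to 25 N of grip holds firmly. Let go, the spring shuts them.
- blue_clip_b (a joint): Opening angle (rad) of the blue clip's half on its +x side: 0 = jaws 4 mm apart (as on a tongue or card), -0.045 shut, 0.30 at the stop (0.2 = about 20 mm between the jaw ends). Both halves move alike. Squeezing the lever tops together along x opens them: 5 N a side to start, 8 N at the stop; 15 to 25 N of grip holds firmly. Let go, the spring shuts them.
- blue_clip_tip_a (a point): Middle of the inner lower rim of the blue clip's jaw on its -x side, 42 mm below the pivot (41 when open). Each jaw ends in a flat pad 12 mm tall, 44 mm wide (y), 4 mm thick; at the stop the two jaw ends are about 29 mm apart. The pin lets an edge in no further than 36 mm above the jaw ends.
- blue_clip_tip_b (a point): The same point on the jaw on its +x side.
- yellow_clip: A yellow clip of the same make on the other tongue of the rest (which clip is on which tongue varies); leave it there. Origin: centre of its pivot pin.
- clip_rest: Dark wooden foot, 70 x 200 x 24 mm, fixed, origin under its centre. Two upright metal tongues on it at y = -50 and +50 mm, each 4 mm thick (x), 56 mm wide (y), top 75 mm above the table. Axes of the clips on it run along its own, their pivots 6 mm above the tongue tops; an opened clip is clear once raised 40 mm.
- card_stand: Recipe card in its stand, one loose piece of 0.7 kg: light wooden foot 70 x 120 mm, 28 mm tall, from whose middle a stiff off-white card, 4 mm thick (x) and 100 mm wide (y), stands upright to 140 mm above the table. Red band, three fruits and grey lines on it. Origin: centre of the underside; z up.
- card_edge (a point): Middle of the card's top edge, 140 mm above the table; axes as those of the card stand: x across the card's thickness, y along the edge, z up.
- mug: Green and white mug, 78 x 116 x 101 mm, a bystander. Origin: underside.
- glass: Clear drinking glass, 82 mm across, 86 mm tall, a bystander. Origin: underside.
- spice: Small spice jar with yellow cap, 42 x 42 x 96 mm, a bystander. Origin: underside.

How it is judged (in metres and radians):
On the way:
1. the blue clip, squeezed open, is lifted clear of its tongue in the fingers (z of blue_clip in the frame of clip_rest above 0.125 m and value of joint blue_clip_a above 0.15 rad and contact force between blue_clip and the fingers above 1 N and contact force between blue_clip and clip_rest below 0.2 N), for 0.2 s.
At the end, for the whole second after the job is handed in: Fingers hold the clip still, both halves open beyond 0.2 rad; a jaw end on each side of the card, 4-30 mm off its mid-plane, 6-32 mm below the edge; within 22 mm of mid-edge, 0.25 rad of square and upright; not touching card or stand (<0.3 N); stand upright; yellow clip on its rest (value of joint each of blue_clip_a, blue_clip_b above 0.2 rad and ((x of blue_clip_tip_a in the frame of card_edge between 0.004 and 0.03 m and x of blue_clip_tip_b in the frame of card_edge between -0.03 and -0.004 m) or (x of blue_clip_tip_b in the frame of card_edge between 0.004 and 0.03 m and x of blue_clip_tip_a in the frame of card_edge between -0.03 and -0.004 m)) and z of blue_clip_tip_a in the frame of card_edge between -0.032 and -0.006 m and z of blue_clip_tip_b in the frame of card_edge between -0.032 and -0.006 m and y of blue_clip in the frame of card_edge between -0.022 and 0.022 m and angle between the y axis of blue_clip and the y axis of card_edge, either way round below 0.25 rad and angle between blue_clip's own z axis and vertical below 0.25 rad and contact force between blue_clip and card_stand below 0.3 N and contact force between blue_clip and the fingers above 1 N and linear speed of blue_clip below 0.03 m/s and angle between card_stand's own z axis and vertical below 0.05 rad and distance between yellow_clip and clip_rest between 0.06 and 0.12 m); the arm keeps its last pose, push and grip.
It fails at once if the blue clip snaps shut on the card (value of joint blue_clip_a below 0.08 rad and horizontal distance between blue_clip and card_edge below 0.05 m and z of blue_clip_tip_a in the frame of card_edge below -0.003 m).
It fails at once if the card stand is pushed or tipped (distance of card_stand from where it was at the start of the episode above 0.02 m or angle between card_stand's own z axis and vertical above 0.15 rad).
It fails at once if the yellow clip is disturbed (distance of yellow_clip from where it was at the start of the episode above 0.02 m).
It fails at once if a bystander is knocked (distance of any of mug, glass, spice from where it was at the start of the episode above 0.03 m).
It also fails if it takes over 35 s, if anything falls off the work surface, if the arm or the gripper's body presses on something with over 40 N, if the wrist force passes 120 N, or if a joint passes its speed limit or range.

## Robot

A 6-joint arm with a two-finger parallel gripper is mounted at the origin on the work surface; the furniture and walls round the work are solid. World frame = base frame: x ahead of the robot, y to its left, z up, the work surface at z = 0. Lengths are in m, angles in degrees, forces in N, time in s.
With the tool pointing down it reaches from about 0.35 to 0.875 m from the base axis. Payload 4.2 kg.
Tool frame: the origin (TCP) lies midway between the tips of the shut fingers; the grasp point (between the pads) lies 19 mm behind it; z points along the fingers, y is the direction in which the jaws open and shut (so a half turn about z gives the same grasp; the last joint's range is limited). The gripper opens to 87 mm and grips with 3 to 60 N. Pads are 19 mm wide; open, the fingers measure 117 mm over their backs; the gripper's body (75 mm by 190 mm) begins 51 mm behind the grasp point.
Start: joints at [14.817, 22.042, 0.453, 0, -68.411, -14.817], TCP at [0.625, 0, 0.183] pointing down, gripper open.
Joint ranges: [-179.83, 179.83], [-69.29, 118.12], [-61.27, 80.66], [-181.25, 117.63], [-171.15, -9.14], [-177.46, 177.46]. Speed limits (degrees/s): [159.86, 159.86, 180, 180, 180, 180].

## Interface

Orientations are given as a 3x3 rotation matrix whose columns are the frame's x, y, z axes.
In Python, from station import r gives the robot as it stands.
- The arm moves only by the tool play_rows, never from a script. Its argument "commands" is a list that holds one entry, the list of rows, each a list of 7 numbers: the shift along the world's x, y, z in m, then the turn, a rotation vector about the world's x, y, z in rad, then the closure, from 0 (fully open) to 1 (shut). A call has 1 to 5 rows; each row is the pose to reach, as a shift and turn from the pose commanded when the call began; what a row does not reach only later rows make up. A row lasts 1/10 s, in which the tool goes at most 50 mm and 8.59 degrees, less where a joint would pass 70% of its speed; a pose out of reach is approached as far as the arm can. A call with a gripper value outside its range is refused whole. The fingers move at their own pace and stop on an object; the grip force is fixed at half the most. Time passes only in rows, so rows that repeat a pose let the fingers close. It gives the time, the measured TCP pose, the force and the opening at its end, in the units of the state.
- r.sense(): the state, without advancing time (a new reading comes with each control period).
- r.capture(name): name is "scene" or "side" or "wrist"; returns a dict with "image" (480x640x3 uint8, red, green, blue), "range_z" (480x640 float32, m along the optical axis (not along the pixel's ray), 0 where there is no reading), "intrinsics" (3x3 intrinsics, pixels), "extrinsics" (4x4, takes a point from camera to world coordinates); the wrist camera has in their place "mount" (4x4, takes a point from camera to tool coordinates, whose origin is the TCP and whose axes are the flange's). Camera axes: x right, y up, looking along -z (the intrinsics and any distortion apply to the point x, -y, -z); pixel columns grow to the right and rows downward; lengths in m; the calibration is good to about 2 mm. A picture is of the moment at which its call begins: read the wrist's pose just before it.
- r.finish_job(): hands the job in, once; it reports no verdict.
The state is a dict: "time_s": time; "joints": joint angles; "joint_velocities": joint speeds; "effort": joint torques, N m; "tcp_pos": TCP position; "ee_rot": TCP orientation; "wrist_force": force on the tool from outside, world axes, zero at the start; "moment": the same for the moment, N m; "gripper_width": opening from 0.0 (shut) to 1.0 (fully open).
Only numpy, scipy, OpenCV 4.12 (cv2) and the standard library are available. Lean on these libraries where they do the work, as an engineer would, in place of code of your own. Each camera call takes 0.05 s, during which the arm holds its last target. There are 200 camera calls.

## Working session

There is one attempt and no reset: what is moved stays moved. The work goes in short steps, Python scripts to look and compute and a tool call to move; the robot and the scene stay as the last step left them, time stands still between calls to the robot, and variables do not carry over. Pictures are saved under pics/ and viewed, about 8 in all and at most 12, crops included, and the job is handed in when it is done.

Besides the shell and the picture viewer there is one more tool, called after "Request:" in YAML: its name, and indented under it one key for each argument. play_rows: Moves the arm, as the interface text tells. Its arguments: {"type":"object","properties":{"commands":{"type":"array","items":{"type":"array","items":{"type":"array","items":{"type":"number"}}}}},"required":["commands"]}

```bash
ls; mkdir -p pics; cat > h.py <<'E'
import numpy as np, cv2
from station import r
def cap(n):
    s=r.sense(); c=r.capture(n)
    if 'extrinsics' in c: T=np.array(c['extrinsics'])
    else:
        W=np.eye(4); W[:3,:3]=s['ee_rot']; W[:3,3]=s['tcp_pos']; T=W@np.array(c['mount'])
    K=np.array(c['intrinsics']); z=c['range_z']; v,u=np.mgrid[:480,:640]
    P=np.stack([(u-K[0,2])/K[0,0]*z,-(v-K[1,2])/K[1,1]*z,-z],-1)
    P=P@T[:3,:3].T+T[:3,3]; P[z==0]=np.nan
    return c['image'],P,K,T
def save(n,im): cv2.imwrite(n,cv2.cvtColor(im,cv2.COLOR_RGB2BGR))
E
python3 - <<'E'
from h import *
for n in('scene','side'):
    im,P,K,T=cap(n); save(f'pics/{n}.png',im); np.savez(f'{n}.npz',im=im,P=P)
    print(n,K,T.round(3).tolist())
s=r.sense();print(s['time_s'],s['tcp_pos'],s['ee_rot'],s['gripper_width'])
E
```

```text
pics
scene [[589.67622325   0.         325.44797918]
 [  0.         589.67622325 232.23927822]
 [  0.           0.           1.        ]] [[-0.758, 0.37, -0.537, -0.294], [-0.652, -0.456, 0.606, 0.898], [-0.021, 0.809, 0.587, 0.979], [0.0, 0.0, 0.0, 1.0]]
side [[509.21042462   0.         317.51544324]
 [  0.         509.21042462 235.86000752]
 [  0.           0.           1.        ]] [[-0.906, 0.258, -0.335, -0.002], [-0.423, -0.536, 0.731, 1.031], [0.009, 0.804, 0.595, 0.936], [0.0, 0.0, 0.0, 1.0]]
0.1 [6.24384052e-01 2.53665764e-05 1.82268468e-01] [[-1.12509873e-04 -9.99998056e-01 -1.96835234e-03]
 [-9.99999986e-01  1.12755884e-04 -1.24872459e-04]
 [ 1.25094160e-04  1.96833827e-03 -9.99998055e-01]] 0.9972980929681097
```

View pics/scene.png

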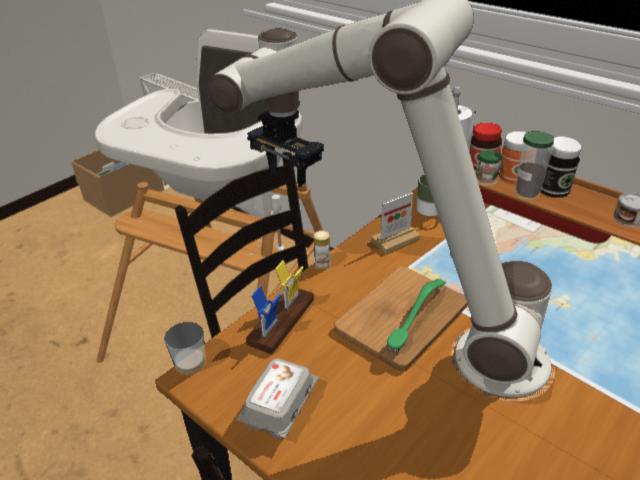

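View pics/side.png

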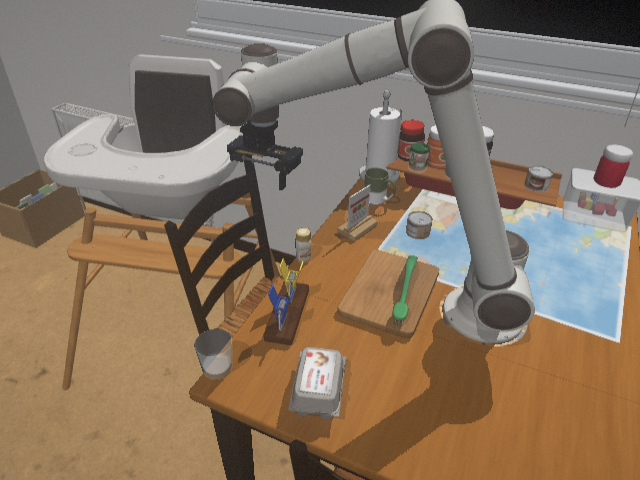

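The scene view shows the blue clip near (265,310), yellow at (289,285), and the card at (397,218). In the side view they are near (281,305), (290,275) and (358,208).

```bash
python3 - <<'E'
from h import *
B={'scene':dict(clip=(235,330,250,350),card=(365,425,185,255)),'side':dict(clip=(255,320,250,350),card=(330,385,175,250))}
for n in B:
    d=np.load(n+'.npz'); im,P=d['im'],d['P']; hsv=cv2.cvtColor(im,cv2.COLOR_RGB2HSV)
    u0,u1,v0,v1=B[n]['clip']; S=np.s_[v0:v1,u0:u1]
    p=P[S].reshape(-1,3);h=hsv[S].reshape(-1,3).astype(int)
    for nm,lo,hi in(('blue',105,125),('yellow',24,34)):
        m=(h[:,0]>lo)&(h[:,0]<hi)&(h[:,1]>130)&(h[:,2]>60)&(p[:,2]>.03); q=p[m]
        print(n,nm,m.sum(),np.nanmedian(q,0).round(4),np.nanpercentile(q,[3,97],axis=0).round(4).tolist())
    m=(p[:,2]>.018)&(p[:,2]<.030)&(h[:,2]<110)
    q=p[m][:,:2].astype(np.float32); print(' rest',len(q),cv2.minAreaRect(q))
    u0,u1,v0,v1=B[n]['card']; S=np.s_[v0:v1,u0:u1]; p=P[S].reshape(-1,3)
    for a,b,nm in((.06,.135,'card'),(.02,.032,'foot')):
        q=p[(p[:,2]>a)&(p[:,2]<b)&(abs(p[:,0]-np.nanmedian(p[:,0]))<.12)]; q=q[np.linalg.norm(q[:,:2]-np.median(q[:,:2],0),axis=1)<.09]
        print(' ',nm,len(q),q.mean(0).round(4),cv2.minAreaRect(q[:,:2].astype(np.float32)))
        if nm=='card': 
            w,V=np.linalg.eigh(np.cov(q[:,:2].T)); print('  dir',V[:,1],np.degrees(np.arctan2(V[1,1],V[0,1])),'sd',w**.5, 'ext',np.percentile((q[:,:2]-q[:,:2].mean(0))@V[:,1],[1,99]),'zmax',np.nanmax(p[:,2]))
E
python3 - <<'E'
import cv2
a=cv2.imread('pics/scene.png'); b=cv2.imread('pics/side.png')
x=cv2.resize(a[245:365,230:330],(400,480),interpolation=cv2.INTER_CUBIC); y=cv2.resize(b[245:365,240:340],(400,480),interpolation=cv2.INTER_CUBIC)
cv2.imwrite('pics/c1.png',cv2.hconcat([x,y]))
E
```

```text
scene blue 465 [0.4428 0.2754 0.0939] [[0.4111, 0.254, 0.0457], [0.4624, 0.2931, 0.1266]]
scene yellow 48 [0.4428 0.1711 0.124 ] [[0.4337, 0.1534, 0.0815], [0.4891, 0.1939, 0.128]]
 rest 1358 ((0.4618241786956787, 0.16333256661891937), (0.06939861923456192, 0.3290530741214752), 13.442280769348145)
  card 685 [ 0.4267 -0.2021  0.0976] ((0.42764735221862793, -0.20344632863998413), (0.10746724158525467, 0.015284194611012936), 73.19220733642578)
  dir [0.28855566 0.95746312] 73.2284946212063 sd [0.00236656 0.02943522] ext [-0.05063531  0.04860971] zmax 0.14347440327521288
  foot 270 [ 0.423  -0.1945  0.025 ] ((0.4228655695915222, -0.2006225883960724), (0.12193474918603897, 0.061989232897758484), 70.4244155883789)
side blue 166 [0.4531 0.2748 0.1069] [[0.412, 0.2526, 0.0852], [0.4641, 0.2915, 0.1303]]
side yellow 27 [0.4646 0.1702 0.1286] [[0.4336, 0.1552, 0.0554], [0.4886, 0.1908, 0.1329]]
 rest 1160 ((0.46601206064224243, 0.16075389087200165), (0.07054556161165237, 0.32992660999298096), 13.953241348266602)
  card 422 [ 0.4281 -0.2034  0.098 ] ((0.4278090000152588, -0.20487435162067413), (0.10690443962812424, 0.010139680467545986), 74.14187622070312)
  dir [0.2920953  0.95638922] 73.0165596374989 sd [0.00183929 0.02978144] ext [-0.05168431  0.04881246] zmax 0.1452986687306841
  foot 335 [ 0.4214 -0.1913  0.0248] ((0.42781612277030945, -0.2018420249223709), (0.1214136853814125, 0.06917555630207062), 73.1285171508789)
```

View pics/c1.png

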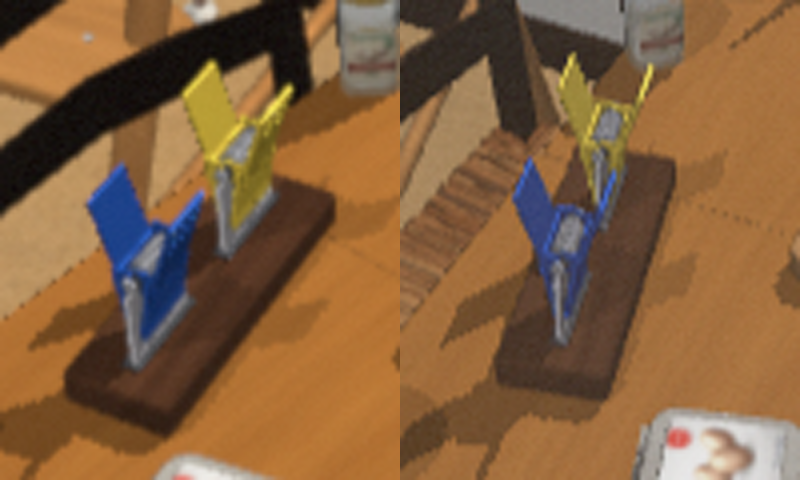

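The crop shows the blue clip's levers splaying across roughly world x. The nearer tongue holds the blue clip and the farther one the yellow. I'll go above for a wrist view.

Request:
play_rows:
  commands:
    - [[0, 0, 0.05, 0, 0, 0, 0], [-0.17, 0.21, 0.17, 0, 0, 0, 0], [-0.17, 0.21, 0.17, 0, 0, 0, 0], [-0.17, 0.21, 0.17, 0, 0, 0, 0], [-0.17, 0.21, 0.17, 0, 0, 0, 0]]

```text
time_s: 0.6
tcp_pos: [0.5085, 0.143, 0.3147]
ee_rot: [[-0.001, -1.0, -0.001], [-1.0, 0.001, -0.0], [0.0, 0.001, -1.0]]
wrist_force: [1.5, -0.1, 1.4]
gripper_width: 1.005
```

Request:
play_rows:
  commands:
    - [[0, 0, 0, 0, 0, 0, 0], [0, 0, 0, 0, 0, 0, 0], [0, 0, 0, 0, 0, 0, 0], [0, 0, 0, 0, 0, 0, 0]]

```text
time_s: 1.0
tcp_pos: [0.5101, 0.1411, 0.3131]
ee_rot: [[-0.002, -1.0, -0.002], [-1.0, 0.002, -0.001], [0.001, 0.002, -1.0]]
wrist_force: [0.2, 0.3, -1.1]
gripper_width: 1.0
```

```bash
python3 - <<'E'
from h import *
im,P,K,T=cap('wrist'); save('pics/w1.png',im); np.savez('w1.npz',im=im,P=P,T=T,K=K); print(T.round(3).tolist(),K.tolist())
s=r.sense();print(s['time_s'],s['tcp_pos'],s['joint_velocities'])
E
```

```text
[[-1.0, -0.003, 0.001, 0.51], [0.002, -0.957, -0.291, 0.06], [0.002, -0.291, 0.957, 0.515], [0.0, 0.0, 0.0, 1.0]] [[377.17950148381016, 0.0, 314.1013640932293], [0.0, 377.17950148381016, 238.6637570088088], [0.0, 0.0, 1.0]]
1.05 [0.51024123 0.14107552 0.3132258 ] [ 0.06405671 -0.12534079  0.40921962  0.0183083  -0.1439774  -0.02157369]
```

View pics/w1.png

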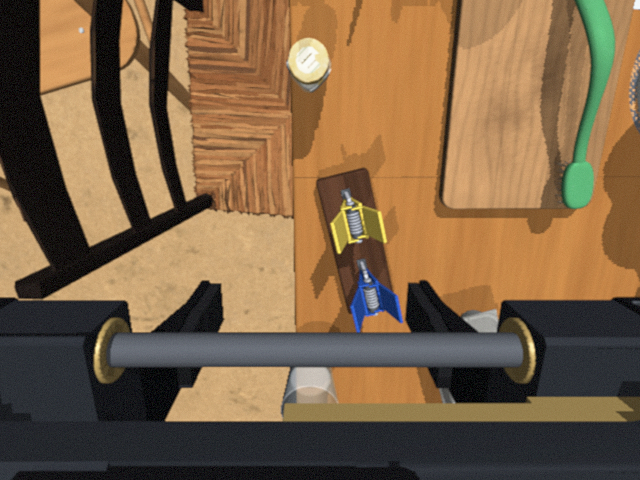

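The wrist view shows both clips on the dark foot: blue pivot near (369,292), yellow near (355,222), with the foot's far end at (317,180)–(367,168).

```bash
python3 - <<'E'
from h import *
d=np.load('w1.npz'); im,P=d['im'],d['P']; hsv=cv2.cvtColor(im,cv2.COLOR_RGB2HSV).astype(int)
S=np.s_[160:345,305:415]; p=P[S].reshape(-1,3);h=hsv[S].reshape(-1,3)
m=(p[:,2]>.015)&(p[:,2]<.032)&(h[:,2]<110); q=p[m]
print('rest',m.sum(),cv2.minAreaRect(q[:,:2].astype(np.float32)),np.median(q[:,2]))
for nm,lo,hi in(('blue',105,130),('yellow',24,34)):
    m=(h[:,0]>lo)&(h[:,0]<hi)&(h[:,1]>120)&(h[:,2]>60)&(p[:,2]>.07); q=p[m]
    print(nm,m.sum(),cv2.minAreaRect(q[:,:2].astype(np.float32)),np.nanpercentile(q[:,2],[5,50,98]))
    t=q[q[:,2]>.10]; print('  top',cv2.minAreaRect(t[:,:2].astype(np.float32)))
# obstacles near clip: raised points within 0.2
for n in('w1','scene','side'):
    p=np.load(n+'.npz')['P'].reshape(-1,3)
    k=(p[:,2]>.03)&(p[:,2]<.45)&(abs(p[:,0]-.47)<.3)&(abs(p[:,1]-.2)<.25)
    H={}
    for a in p[k]:
        c=(round(a[0]/.05)*5,round(a[1]/.05)*5); H.setdefault(c,[]).append(a[2])
    print(n,[(c,len(z),round(float(np.max(z)),2)) for c,z in sorted(H.items()) if len(z)>5])
E
```

```text
rest 3898 ((0.4505157768726349, 0.21898618340492249), (0.06871241331100464, 0.19825440645217896), 13.810722351074219) 0.023712335667073953
blue 1142 ((0.45668840408325195, 0.19571547210216522), (0.05320925638079643, 0.1918262243270874), 14.110675811767578) [0.08138956 0.10242609 0.12794096]
  top ((0.457215815782547, 0.19361744821071625), (0.05320925638079643, 0.18749962747097015), 14.110675811767578)
yellow 911 ((0.4620056450366974, 0.17103293538093567), (0.053533799946308136, 0.04333798587322235), 13.306645393371582) [0.08424449 0.10469361 0.12813871]
  top ((0.4620259404182434, 0.1711861789226532), (0.05358946695923805, 0.035747043788433075), 13.631986618041992)
w1 [((15, 10), 38, 0.06), ((15, 15), 112, 0.06), ((20, -5), 705, 0.08), ((20, 0), 1155, 0.09), ((20, 5), 687, 0.08), ((20, 10), 782, 0.06), ((20, 15), 691, 0.06), ((25, 30), 218, 0.06), ((25, 35), 91, 0.07), ((30, 30), 105, 0.05), ((30, 35), 136, 0.06), ((30, 40), 10, 0.07), ((30, 45), 105, 0.07), ((40, 25), 342, 0.13), ((40, 30), 88, 0.13), ((45, 10), 16639, 0.45), ((45, 15), 5375, 0.44), ((45, 20), 477, 0.13), ((45, 25),
[... 1609 characters left out ...]
79, 0.08), ((30, 35), 279, 0.08), ((30, 40), 436, 0.08), ((30, 45), 214, 0.08), ((35, 35), 59, 0.08), ((35, 40), 54, 0.07), ((40, 25), 23, 0.13), ((40, 30), 42, 0.13), ((45, 15), 82, 0.13), ((45, 20), 179, 0.13), ((45, 25), 175, 0.13), ((45, 30), 237, 0.13), ((50, 0), 339, 0.1), ((50, 15), 54, 0.13), ((50, 20), 60, 0.13), ((50, 40), 182, 0.09), ((50, 45), 108, 0.09), ((55, -5), 45, 0.34), ((55, 0), 397, 0.34), ((55, 5), 217, 0.34), ((55, 40), 311, 0.09), ((55, 45), 163, 0.09), ((60, -5), 18, 0.4), ((60, 0), 655, 0.45), ((60, 5), 377, 0.45), ((65, 0), 448, 0.41), ((65, 5), 303, 0.44), ((70, -5), 7, 0.34), ((70, 0), 171, 0.39), ((70, 5), 188, 0.34), ((75, 20), 133, 0.13), ((75, 25), 32, 0.12)]
```

Request:
play_rows:
  commands:
    - [[-0.035, 0.06, -0.03, 0, 0, 0.12, 0], [-0.0716, 0.1264, -0.06, 0, 0, 0.241, 0], [-0.0716, 0.1264, -0.11, 0, 0, 0.241, 0], [-0.0716, 0.1264, -0.11, 0, 0, 0.241, 0], [-0.0716, 0.1264, -0.11, 0, 0, 0.241, 0]]

```text
time_s: 1.55
tcp_pos: [0.4352, 0.2674, 0.199]
ee_rot: [[0.24, -0.971, -0.009], [-0.971, -0.24, -0.007], [0.005, 0.01, -1.0]]
wrist_force: [0.4, -0.4, -0.2]
gripper_width: 1.0
```

Request:
play_rows:
  commands:
    - [[0, 0, 0, 0, 0, 0, 0], [0, 0, 0, 0, 0, 0, 0], [0, 0, 0, 0, 0, 0, 0]]

```text
time_s: 1.85
tcp_pos: [0.4397, 0.2683, 0.2059]
ee_rot: [[0.237, -0.971, 0.002], [-0.971, -0.237, 0.002], [-0.001, -0.003, -1.0]]
wrist_force: [-0.1, -0.3, 0.3]
gripper_width: 1.001
```

```bash
python3 - <<'E'
from h import *
im,P,K,T=cap('side'); im2,P2,_,_=cap('wrist')
s=r.sense();print(s['time_s'],s['tcp_pos'],s['ee_rot'].round(4) if hasattr(s['ee_rot'],'round') else s['ee_rot'],s['wrist_force'])
a=cv2.resize(im[190:340,200:350],(600,600),interpolation=2)
save('pics/s2.png',a)
E
```

```text
1.95 [0.43925936 0.26823996 0.20552768] [[ 0.2373 -0.9714  0.0016]
 [-0.9714 -0.2373  0.0016]
 [-0.0012 -0.0019 -1.    ]] [-0.12774654  0.11348648 -0.56754061]
```

View pics/s2.png

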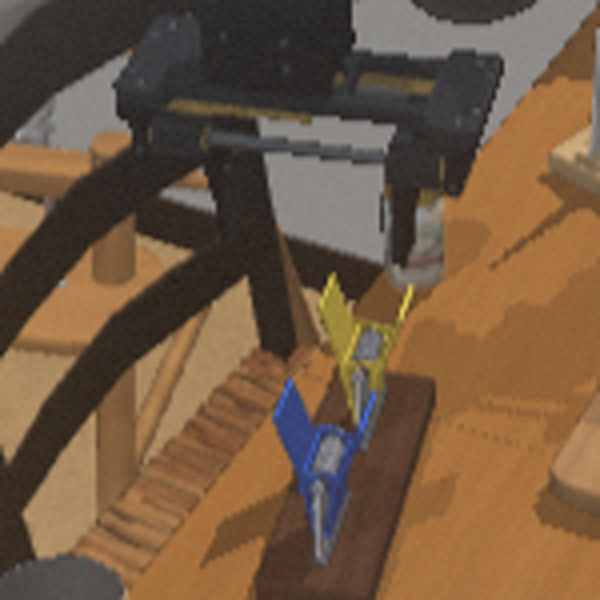

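The crop shows the two fingers (tips at about (250,330) and (400,280)) above and around the blue levers at (290,400) and (370,400). I'll descend.

Request:
play_rows:
  commands:
    - [[-0.0007, -0.0007, -0.03, 0, 0, 0.004, 0], [-0.0007, -0.0007, -0.06, 0, 0, 0.004, 0], [-0.0007, -0.0007, -0.085, 0, 0, 0.004, 0], [-0.0007, -0.0007, -0.1, 0, 0, 0.004, 0], [-0.0007, -0.0007, -0.1055, 0, 0, 0.004, 0]]

```text
time_s: 2.45
tcp_pos: [0.4373, 0.2668, 0.0978]
ee_rot: [[0.242, -0.97, -0.002], [-0.97, -0.242, -0.002], [0.001, 0.002, -1.0]]
wrist_force: [-0.6, -0.3, 0.2]
gripper_width: 0.999
```

Request:
play_rows:
  commands:
    - [[0, 0, 0, 0, 0, 0, 0], [0, 0, 0, 0, 0, 0, 0.1], [0, 0, 0, 0, 0, 0, 0.2], [0, 0, 0, 0, 0, 0, 0.3], [0, 0, 0, 0, 0, 0, 0.4]]

```text
time_s: 2.95
tcp_pos: [0.4379, 0.268, 0.0995]
ee_rot: [[0.243, -0.97, 0.001], [-0.97, -0.243, 0.001], [-0.001, -0.001, -1.0]]
wrist_force: [-0.7, 0.1, 0.3]
gripper_width: 0.721
```

Request:
play_rows:
  commands:
    - [[0, 0, 0, 0, 0, 0, 0.5], [0, 0, 0, 0, 0, 0, 0.6], [0, 0, 0, 0, 0, 0, 0.7], [0, 0, 0, 0, 0, 0, 0.8], [0, 0, 0, 0, 0, 0, 0.8]]

```text
time_s: 3.45
tcp_pos: [0.4377, 0.2678, 0.0989]
ee_rot: [[0.243, -0.97, -0.0], [-0.97, -0.243, -0.0], [0.0, 0.0, -1.0]]
wrist_force: [-0.6, 0.8, -0.7]
gripper_width: 0.268
```

```bash
python3 - <<'E'
from h import *
im,P,K,T=cap('side'); 
s=r.sense();print(s['time_s'],s['tcp_pos'],s['wrist_force'],s['moment'],s['gripper_width'])
save('pics/s3.png',cv2.resize(im[210:350,220:360],(600,600),interpolation=2))
E
```

```text
3.5 [0.43766481 0.26778344 0.09889332] [-0.35433414  0.97946731  1.03561556] [-0.04754904  0.02268378  0.01244337] 0.2401851936174879
```

View pics/s3.png

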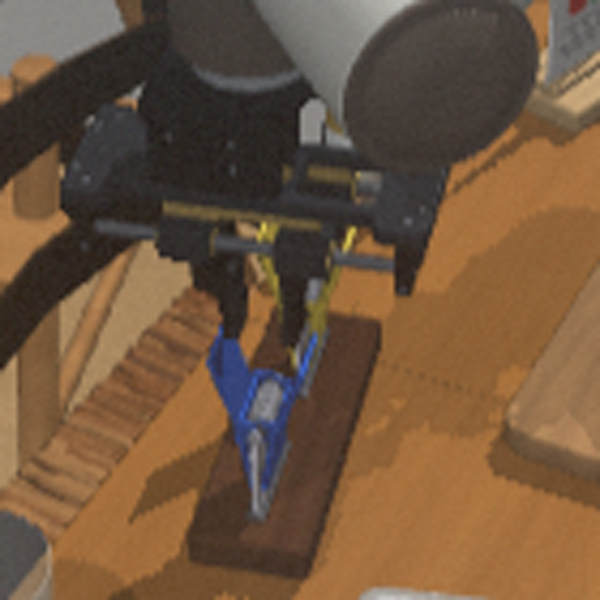

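Gripper width 21 mm with levers still splayed at (225,345) and (315,345): the fingers at (235,290) and (290,320) didn't catch the levers. I'll check by projection.

```bash
python3 - <<'E'
from h import *
im,P,K,T=cap('side'); Ti=np.linalg.inv(T)
def pr(X):
    c=Ti[:3,:3]@np.array(X)+Ti[:3,3]; return np.array([K[0,2]+K[0,0]*c[0]/-c[2],K[1,2]-K[1,1]*c[1]/-c[2]])
cr=lambda uv:((uv-[220,210])*600/140).round()
R=np.array([[.971,-.2385,0],[.2385,.971,0],[0,0,1]]);o=np.array([.4386,.2675,.081])
for n,l in dict(pivot=(0,0,0),pinnear=(0,.018,0),topR_n=(-.028,.018,.046),topR_f=(-.028,-.018,.046),topL_n=(.028,.018,.046),topL_f=(.028,-.018,.046),tonguebase_n=(0,.028,-.057)).items(): print(n,cr(pr(o+R@np.array(l))))
s=r.sense()
for y in(-.0115,.0115):
  for z in (0,-.04):print('finger',cr(pr(s['tcp_pos']+s['ee_rot']@np.array([0,y,z]))))
print(s['gripper_width'],s['time_s'])
d=P[210:350,220:360]
for nm,(a,b) in dict(leverL=(225,370),leverR=(315,360),tongue=(258,490),tonguebase=(258,512),fingL=(232,300),fingR=(292,330)).items():
    print(nm,d[int(b*140/600),int(a*140/600)].round(4))
im2,P2,K2,T2=cap('wrist'); save('pics/w4.png',im2)
E
```

```text
pivot [266. 407.]
pinnear [258. 429.]
topR_n [306. 375.]
topR_f [321. 331.]
topL_n [205. 361.]
topL_f [222. 317.]
tonguebase_n [257. 514.]
finger [246. 381.]
finger [243. 327.]
finger [287. 387.]
finger [285. 333.]
0.22279354499122944 3.55
leverL [0.4556 0.2832 0.1163]
leverR [0.4604 0.1706 0.026 ]
tongue [0.4307 0.2951 0.0457]
tonguebase [0.4308 0.2961 0.0295]
fingL [0.4501 0.2794 0.1651]
fingR [0.4171 0.2745 0.1525]
```

View pics/w4.png

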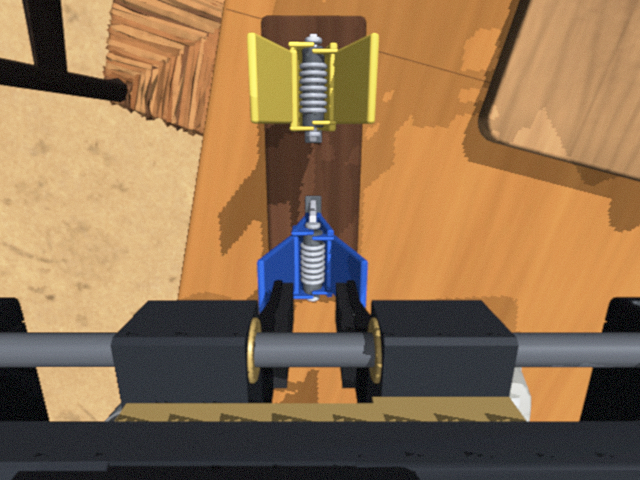

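```bash
python3 - <<'E'
from h import *
im,P,K,T=cap('wrist'); im2,P2,_,_=cap('scene'); im3,P3,_,_=cap('side')
s=r.sense();print(s['time_s'],s['tcp_pos'],s['wrist_force'],s['gripper_width'])
f=lambda i,a,b,c,d:cv2.resize(i[a:b,c:d],(400,400),interpolation=2)
save('pics/x5.png',np.hstack([f(im,200,350,240,390),f(im3,265,335,250,320)]))
d=P[200:350,240:390]
for v in range(262,312,6): print(v,[(u,*P[v,u].round(3)) for u in (258,262,268,275,285,292)])
E
```

```text
3.75 [0.43767962 0.26778676 0.09890458] [-0.84660333 -0.59063524  0.17807734] 0.20195173949934708
262 [(258, np.float64(0.468), np.float64(0.258), np.float64(0.128)), (262, np.float64(0.466), np.float64(0.258), np.float64(0.127)), (268, np.float64(0.463), np.float64(0.259), np.float64(0.122)), (275, np.float64(0.46), np.float64(0.262), np.float64(0.114)), (285, np.float64(0.455), np.float64(0.266), np.float64(0.1)), (292, np.float64(0.451), np.float64(0.269), np.float64(0.09))]
268 [(258, np.float64(0.467), np.float64(0.262), np.float64(0.127)), (262, np.float64(0.465), np.float64(0.261), np.float64(0.127)), (268, np.float64(0.463), np.float64(0.262), np.float64(0.123)), (275, np.float64(0.459), np.float64(0.265), np.float64(0.115)), (285, np.float64(0.454), np.float64(0.269), np.float64(0.1)), (292, np.float64(0.45), np.float64(0.273), np.float64(0.089))]
274 [(258, np.float64(0.467), np.float64(0.265), np.float64(0.127)), (262, np.float64(0.465), np.float64(0.264), np.float64(0.128)), (268, np.float64(0.462), np.float64(0.265), np.float64(0.123)), (275, np.float64(0.459), np.float6
[... 1773 characters left out ...]
np.float64(0.461), np.float64(0.281), np.float64(0.127)), (268, np.float64(0.458), np.float64(0.261), np.float64(0.163)), (275, np.float64(0.455), np.float64(0.26), np.float64(0.163)), (285, np.float64(0.451), np.float64(0.261), np.float64(0.159)), (292, np.float64(0.448), np.float64(0.261), np.float64(0.158))]
310 [(258, np.float64(0.46), np.float64(0.236), np.float64(0.215)), (262, np.float64(0.461), np.float64(0.283), np.float64(0.128)), (268, np.float64(0.457), np.float64(0.261), np.float64(0.168)), (275, np.float64(0.455), np.float64(0.261), np.float64(0.167)), (285, np.float64(0.451), np.float64(0.261), np.float64(0.165)), (292, np.float64(0.448), np.float64(0.263), np.float64(0.159))]
```

View pics/x5.png

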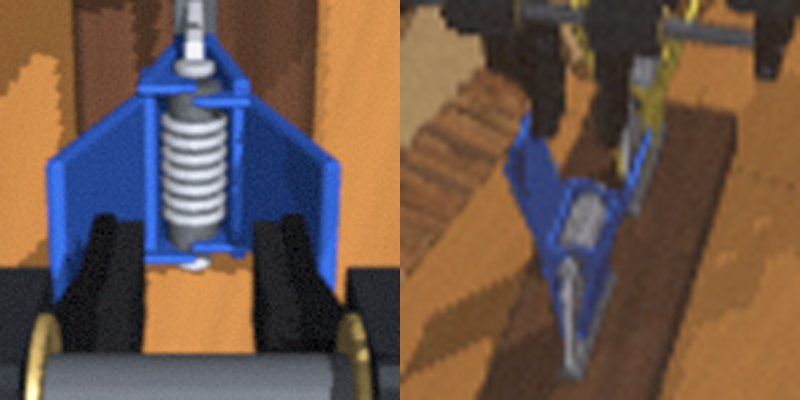

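The wrist depth shows the finger ends at z≈0.140 while the reported TCP is 0.099. The lever tops are at 0.128, so the fingers closed above the levers. The real tips sit about 41 mm above the reported TCP. Laterally the gap is centred on the coil, at (198,330) against (193,180) in the crop. I'll reopen and go 41 mm lower.

Request:
play_rows:
  commands:
    - [[0, 0, 0, 0, 0, 0, 0], [0, 0, 0, 0, 0, 0, 0], [0, 0, 0, 0, 0, 0, 0], [0, 0, 0, 0, 0, 0, 0], [0, 0, 0, 0, 0, 0, 0]]

```text
time_s: 4.25
tcp_pos: [0.4377, 0.2678, 0.0989]
ee_rot: [[0.243, -0.97, 0.0], [-0.97, -0.243, 0.0], [-0.0, -0.0, -1.0]]
wrist_force: [0.3, -1.4, 0.4]
gripper_width: 0.576
```

Request:
play_rows:
  commands:
    - [[0, 0, 0, 0, 0, 0, 0], [0, 0, 0, 0, 0, 0, 0], [0, 0, 0, 0, 0, 0, 0]]

```text
time_s: 4.55
tcp_pos: [0.4377, 0.2678, 0.099]
ee_rot: [[0.243, -0.97, 0.0], [-0.97, -0.243, 0.0], [-0.0, -0.0, -1.0]]
wrist_force: [1.0, 0.1, 0.4]
gripper_width: 0.846
```

Request:
play_rows:
  commands:
    - [[0, 0, -0.015, 0, 0, 0, 0], [0, 0, -0.03, 0, 0, 0, 0], [0, 0, -0.038, 0, 0, 0, 0], [0, 0, -0.041, 0, 0, 0, 0], [0, 0, -0.041, 0, 0, 0, 0]]

```text
time_s: 5.05
tcp_pos: [0.4377, 0.2678, 0.0578]
ee_rot: [[0.243, -0.97, -0.0], [-0.97, -0.243, -0.0], [0.0, 0.0, -1.0]]
wrist_force: [-0.4, -0.5, 0.7]
gripper_width: 0.995
```

```bash
python3 - <<'E'
from h import *
im,P,K,T=cap('side'); im2,P2,_,_=cap('wrist')
s=r.sense();print(s['time_s'],s['tcp_pos'],s['wrist_force'],s['gripper_width'])
f=lambda i,a,b,c,d:cv2.resize(i[a:b,c:d],(400,400),interpolation=2)
save('pics/x6.png',np.hstack([f(im2,180,420,200,440),f(im,240,340,235,335)]))
E
```

```text
5.15 [0.43806126 0.26815216 0.0584667 ] [-0.0163901  -0.18262612  0.11834762] 0.9972579111344395
```

View pics/x6.png

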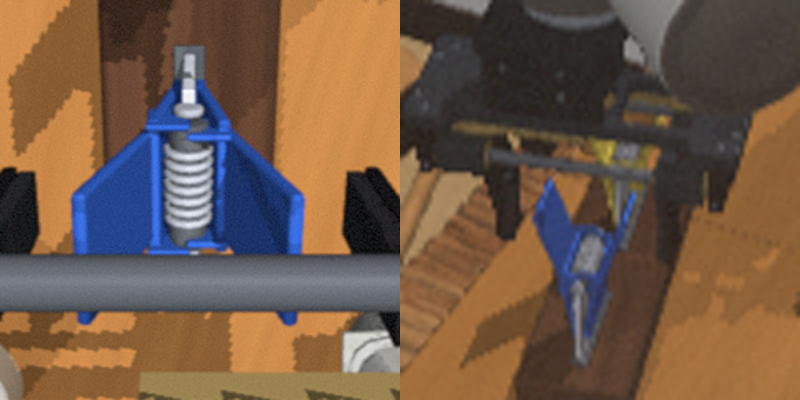

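The levers at (80,250) and (300,250) now lie between the fingers at (38,220) and (345,220), in the left crop. I'll squeeze.

Request:
play_rows:
  commands:
    - [[0, 0, 0, 0, 0, 0, 0.3], [0, 0, 0, 0, 0, 0, 0.5], [0, 0, 0, 0, 0, 0, 0.7], [0, 0, 0, 0, 0, 0, 1], [0, 0, 0, 0, 0, 0, 1]]

```text
time_s: 5.65
tcp_pos: [0.4377, 0.2678, 0.058]
ee_rot: [[0.243, -0.97, 0.0], [-0.97, -0.243, 0.0], [-0.0, -0.0, -1.0]]
wrist_force: [-0.5, -0.4, -0.5]
gripper_width: 0.631
```

Request:
play_rows:
  commands:
    - [[0, 0, 0, 0, 0, 0, 1], [0, 0, 0, 0, 0, 0, 1], [0, 0, 0, 0, 0, 0, 1], [0, 0, 0, 0, 0, 0, 1], [0, 0, 0, 0, 0, 0, 1]]

```text
time_s: 6.15
tcp_pos: [0.4387, 0.2686, 0.0607]
ee_rot: [[0.244, -0.97, 0.003], [-0.97, -0.244, 0.002], [-0.001, -0.003, -1.0]]
wrist_force: [-2.9, -0.4, 14.4]
gripper_width: 0.291
```

Request:
play_rows:
  commands:
    - [[0, 0, 0, 0, 0, 0, 1], [0, 0, 0, 0, 0, 0, 1]]

```text
time_s: 6.35
tcp_pos: [0.4387, 0.2687, 0.0607]
ee_rot: [[0.244, -0.97, 0.003], [-0.97, -0.244, 0.002], [-0.001, -0.003, -1.0]]
wrist_force: [-4.0, -1.4, 13.9]
gripper_width: 0.294
```

Width is 25.6 mm, so the levers are at their stop. Lifting straight up.

Request:
play_rows:
  commands:
    - [[0, 0, 0.01, 0, 0, 0, 1], [0, 0, 0.03, 0, 0, 0, 1], [0, 0, 0.055, 0, 0, 0, 1], [0, 0, 0.085, 0, 0, 0, 1], [0, 0, 0.115, 0, 0, 0, 1]]

```text
time_s: 6.85
tcp_pos: [0.4372, 0.2674, 0.1738]
ee_rot: [[0.242, -0.97, -0.001], [-0.97, -0.242, -0.001], [0.001, 0.001, -1.0]]
wrist_force: [0.6, -0.1, -0.7]
gripper_width: 0.292
```

Request:
play_rows:
  commands:
    - [[0, 0, 0.03, 0, 0, 0, 1], [0, 0, 0.05, 0, 0, 0, 1], [0, 0, 0.06, 0, 0, 0, 1], [0, 0, 0.06, 0, 0, 0, 1], [0, 0, 0.06, 0, 0, 0, 1]]

```text
time_s: 7.35
tcp_pos: [0.437, 0.2673, 0.2316]
ee_rot: [[0.242, -0.97, -0.002], [-0.97, -0.242, -0.001], [0.001, 0.002, -1.0]]
wrist_force: [-0.2, -0.6, -0.4]
gripper_width: 0.291
```

```bash
python3 - <<'E'
from h import *
im,P,K,T=cap('side'); im2,P2,_,_=cap('scene')
s=r.sense();print(s['time_s'],s['tcp_pos'],s['wrist_force'],s['gripper_width'],s['joints'])
for n,i,p in(('side',im,P),('scene',im2,P2)):
    h=cv2.cvtColor(i,cv2.COLOR_RGB2HSV).astype(int)
    m=(h[...,0]>105)&(h[...,0]<125)&(h[...,1]>130)&(h[...,2]>60)&(p[...,1]>.15)&(p[...,1]<.4)&(p[...,0]>.35)&(p[...,0]<.55)&(p[...,2]>.03)
    q=p[m]; print(n,len(q),np.percentile(q,[1,50,99],axis=0).round(4).tolist())
f=lambda i,a,b,c,d:cv2.resize(i[a:b,c:d],(400,400),interpolation=2)
save('pics/x7.png',np.hstack([f(im,200,320,220,340),f(im2,200,320,210,330)]))
E
```

```text
7.45 [0.43693928 0.26720455 0.23124986] [-0.76628948  0.43017999 -1.14141414] 0.2882097497960037 [ 4.96068299e+01  9.20304792e+00 -1.03455695e+01 -3.10092791e-02
 -7.06415624e+01 -3.55673359e+01]
side 216 [[0.4165, 0.2483, 0.2181], [0.4282, 0.2789, 0.2579], [0.4494, 0.2932, 0.3065]]
scene 641 [[0.4149, 0.2478, 0.2142], [0.4257, 0.2768, 0.2562], [0.4501, 0.2937, 0.3031]]
```

View pics/x7.png

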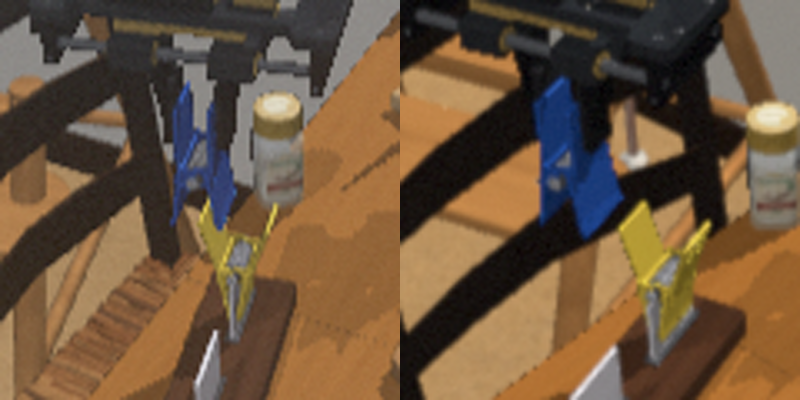

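The clip is clear of the tongue and gaping: levers upright at (185,110) and jaws parted at (180,220)/(235,215) in the left crop. The yellow clip is undisturbed. I'll check for obstacles around the card before carrying.

```bash
python3 - <<'E'
from h import *
for n in('scene','side'):
    p=np.load(n+'.npz')['P'].reshape(-1,3)
    k=(p[:,2]>.09)&(p[:,2]<.5)&(p[:,1]<-.1)&(p[:,1]>-.5)&(p[:,0]>.15)&(p[:,0]<.75)
    H={}
    for a in p[k]: H.setdefault((round(a[0]/.05)*5,round(a[1]/.05)*5),[]).append(a[2])
    print(n,[(c,len(z),round(float(np.max(z)),2)) for c,z in sorted(H.items()) if len(z)>5])
E
```

```text
scene [((20, -50), 566, 0.26), ((25, -50), 39, 0.25), ((30, -50), 13, 0.16), ((35, -50), 87, 0.16), ((40, -25), 128, 0.14), ((40, -20), 81, 0.14), ((45, -40), 14, 0.1), ((45, -35), 38, 0.1), ((45, -20), 166, 0.14), ((45, -15), 103, 0.14), ((50, -40), 8, 0.1)]
side [((35, -50), 42, 0.16), ((40, -45), 6, 0.11), ((40, -40), 51, 0.11), ((40, -35), 23, 0.1), ((40, -25), 87, 0.15), ((40, -20), 38, 0.14), ((45, -50), 11, 0.24), ((45, -45), 39, 0.11), ((45, -40), 23, 0.1), ((45, -35), 47, 0.11), ((45, -20), 130, 0.15), ((45, -15), 65, 0.14), ((50, -40), 11, 0.1)]
```

Request:
play_rows:
  commands:
    - [[0, -0.03, 0.02, 0, 0, 0, 1], [0, -0.07, 0.04, 0, 0, -0.1, 1], [0, -0.115, 0.04, 0, 0, -0.2, 1], [0, -0.16, 0.04, 0, 0, -0.3, 1], [0, -0.2, 0.04, 0, 0, -0.4, 1]]

```text
time_s: 7.95
tcp_pos: [0.4368, 0.0659, 0.272]
ee_rot: [[-0.158, -0.987, -0.002], [-0.987, 0.158, -0.001], [0.001, 0.002, -1.0]]
wrist_force: [0.5, -0.3, -0.7]
gripper_width: 0.289
```

Request:
play_rows:
  commands:
    - [[-0.001, -0.045, 0, 0, 0, -0.06, 1], [-0.003, -0.09, 0, 0, 0, -0.139, 1], [-0.005, -0.135, 0, 0, 0, -0.139, 1], [-0.006, -0.18, 0, 0, 0, -0.139, 1], [-0.0075, -0.22, 0, 0, 0, -0.139, 1]]

```text
time_s: 8.45
tcp_pos: [0.4293, -0.1541, 0.2719]
ee_rot: [[-0.29, -0.957, -0.002], [-0.957, 0.29, 0.0], [0.0, 0.002, -1.0]]
wrist_force: [0.7, 0.7, -1.2]
gripper_width: 0.29
```

Request:
play_rows:
  commands:
    - [[0, -0.03, -0.02, 0, 0, 0, 1], [0, -0.045, -0.03, 0, 0, 0, 1], [0, -0.051, -0.035, 0, 0, 0, 1], [0, -0.051, -0.035, 0, 0, 0, 1], [0, -0.051, -0.035, 0, 0, 0, 1]]

```text
time_s: 8.95
tcp_pos: [0.4304, -0.2028, 0.2381]
ee_rot: [[-0.289, -0.957, 0.0], [-0.957, 0.289, -0.0], [0.0, -0.0, -1.0]]
wrist_force: [0.3, -0.4, -0.1]
gripper_width: 0.294
```

```bash
cat > chk.py <<'E'
from h import *
import sys
s=r.sense();print(s['time_s'],np.round(s['tcp_pos'],4),np.round(s['ee_rot'],3).tolist(),np.round(s['wrist_force'],2),s['gripper_width'])
out=[]
for n in('scene','side'):
    im,P,K,T=cap(n); h=cv2.cvtColor(im,cv2.COLOR_RGB2HSV).astype(int)
    near=(abs(P[...,0]-.43)<.13)&(abs(P[...,1]+.2)<.13)
    m=near&(h[...,0]>105)&(h[...,0]<125)&(h[...,1]>130)&(h[...,2]>50)&(P[...,2]>.09); q=P[m]
    print(n,'clip',len(q),np.percentile(q,[2,50,98],axis=0).round(4).tolist())
    c=P[near&(P[...,2]>.06)&(P[...,2]<.1)&(h[...,0]<100)]; c=c[np.linalg.norm(c[:,:2]-np.median(c[:,:2],0),axis=1)<.07]
    if len(c)>50:
        w,V=np.linalg.eigh(np.cov(c[:,:2].T)); d=V[:,1]*np.sign(V[1,1]); nx=np.array([d[1],-d[0]]); mu=c[:,:2].mean(0)
        e=(c[:,:2]-mu)@d; mid=mu+d*np.percentile(e,[1,99]).mean()+.002*nx
        print('  card mid',mid.round(4),np.degrees(np.arctan2(d[1],d[0])).round(1),'ext',np.ptp(np.percentile(e,[1,99])).round(3))
        l=(q[:,:2]-mid)
        print('  clip in card frame x',np.percentile(l@nx,[2,50,98]).round(4),'y',np.percentile(l@d,[2,50,98]).round(4))
    v,u=np.argwhere(near&(P[...,2]>.02)).mean(0).astype(int); a=max(0,v-65);b=max(0,u-60)
    out.append(cv2.resize(im[a:a+120,b:b+120],(400,400),interpolation=2))
save(sys.argv[1],np.hstack(out))
E
python3 chk.py pics/x8.png
```

```text
8.95 [ 0.4304 -0.2028  0.2381] [[-0.289, -0.957, 0.0], [-0.957, 0.289, -0.0], [0.0, -0.0, -1.0]] [ 0.34 -0.38 -0.09] 0.29376912728373406
scene clip 465 [[0.4104, -0.2127, 0.2232], [0.4226, -0.1912, 0.2598], [0.4471, -0.1753, 0.3084]]
  card mid [ 0.4283 -0.2039] 73.1 ext 0.1
  clip in card frame x [-0.0183 -0.01    0.0153] y [-0.0117  0.013   0.0263]
side clip 34 [[0.4104, -0.2178, 0.2245], [0.4236, -0.1947, 0.2572], [0.4458, -0.1766, 0.312]]
  card mid [ 0.4295 -0.2056] 72.7 ext 0.099
  clip in card frame x [-0.0185 -0.0121  0.0138] y [-0.0144  0.0108  0.0275]
```

View pics/x8.png

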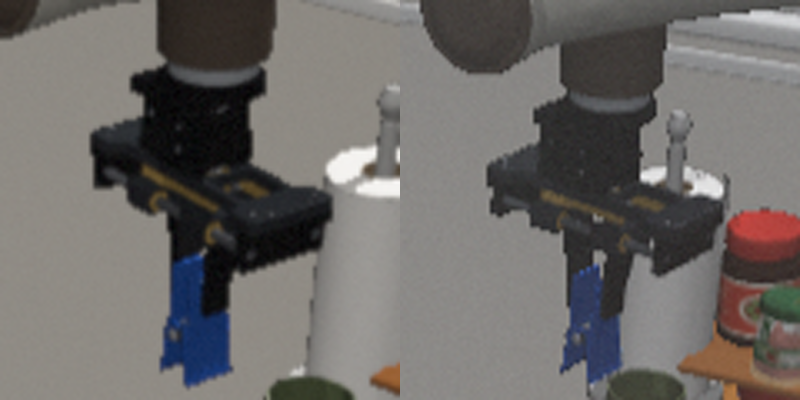

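The clip hangs open at about (197,320) and (590,320). In the card frame it is centred about −1.5 mm in x and +4.5 mm in y, with jaw ends at z≈0.22. I'll trim and lower it.

Request:
play_rows:
  commands:
    - [[0, -0.004, -0.02, 0, 0, 0, 1], [0, -0.004, -0.04, 0, 0, 0, 1], [0, -0.004, -0.055, 0, 0, 0, 1], [0, -0.004, -0.065, 0, 0, 0, 1], [0, -0.004, -0.065, 0, 0, 0, 1]]

```text
time_s: 9.55
tcp_pos: [0.4297, -0.2065, 0.1722]
ee_rot: [[-0.289, -0.957, -0.002], [-0.957, 0.289, 0.0], [0.0, 0.002, -1.0]]
wrist_force: [-0.5, 0.5, -0.7]
gripper_width: 0.289
```

Request:
play_rows:
  commands:
    - [[0, 0, -0.008, 0, 0, 0, 1], [0, 0, -0.016, 0, 0, 0, 1], [0, 0, -0.024, 0, 0, 0, 1], [0, 0, -0.03, 0, 0, 0, 1], [0, 0, -0.031, 0, 0, 0, 1]]

```text
time_s: 10.05
tcp_pos: [0.4295, -0.2071, 0.141]
ee_rot: [[-0.29, -0.957, -0.002], [-0.957, 0.29, 0.0], [0.0, 0.002, -1.0]]
wrist_force: [0.5, 0.6, -0.8]
gripper_width: 0.291
```

Request:
play_rows:
  commands:
    - [[0, 0, 0, 0, 0, 0, 1], [0, 0, 0, 0, 0, 0, 1], [0, 0, 0, 0, 0, 0, 1], [0, 0, 0, 0, 0, 0, 1], [0, 0, 0, 0, 0, 0, 1]]

```text
time_s: 10.55
tcp_pos: [0.4303, -0.2072, 0.1421]
ee_rot: [[-0.29, -0.957, 0.0], [-0.957, 0.29, -0.0], [-0.0, -0.0, -1.0]]
wrist_force: [0.7, -0.5, -1.1]
gripper_width: 0.289
```

```bash
python3 chk.py pics/x9.png
```

```text
10.55 [ 0.4303 -0.2072  0.1421] [[-0.29, -0.957, 0.0], [-0.957, 0.29, -0.0], [-0.0, -0.0, -1.0]] [ 0.71 -0.53 -1.05] 0.2888779704766515
scene clip 411 [[0.4095, -0.2171, 0.1266], [0.422, -0.1962, 0.1657], [0.4462, -0.1805, 0.2127]]
  card mid [ 0.4286 -0.2032] 73.2 ext 0.099
  clip in card frame x [-0.0178 -0.0098  0.0156] y [-0.0176  0.0073  0.0211]
side clip 28 [[0.41, -0.2213, 0.1283], [0.4244, -0.1993, 0.1732], [0.4433, -0.1793, 0.2189]]
  card mid [ 0.4294 -0.2058] 72.9 ext 0.101
  clip in card frame x [-0.0173 -0.0107  0.0132] y [-0.0199  0.0056  0.0236]
```

View pics/x9.png

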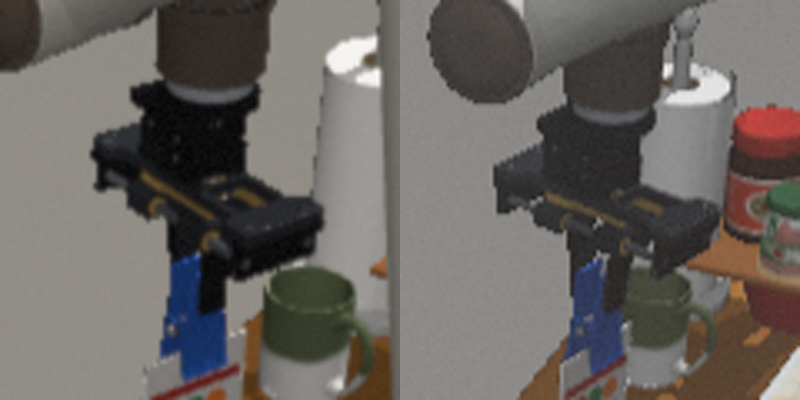

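The clip straddles the middle of the card's top edge, with the near jaw overlapping the card at (205,370) and (595,365). The card hasn't moved, nothing shows in the wrist force, and the levers are still at 25 mm. Handing in.

```bash
python3 -c "
from station import r
print(r.finish_job()); s=r.sense(); print(s['time_s'],s['tcp_pos'],s['wrist_force'],s['gripper_width'])"
```

```text
the job is handed in; nothing more can be done
None
the job is handed in; nothing more can be done
```

I squeezed the blue clip open, lifted it off its tongue, carried it to the card and lowered it over the middle of the card's top edge. I handed it in at about 10.6 s, still held wide open. No verdict was reported.

**Last checks before handing in:**
- **Grip:** the opening held at about 25 mm, which means the levers were at their stop. The wrist force was about 1 N.
- **Position over the card:** the clip was centred within about 2 mm across the card and within about 2 mm along its edge.
- **Angle:** the tool was vertical, and its measured yaw was within about 0.5° of the card's.
- **Depth:** the jaw ends were roughly 13–18 mm below the edge. I estimated this from depth points, and mostly from the near jaw because the far jaw was hidden.
- **Card stand and yellow clip:** the card measured within about 1 mm of its starting place. The yellow clip looked undisturbed after the lift and was not checked again at the end.
- **Mug, glass and spice jar:** these were not measured afterwards. The path stayed well clear of them.

**Disagreement with the description:** my first squeeze closed above the levers without touching anything. The camera depth put the real fingertips about 41 mm behind the reported TCP. I reopened, went 41 mm lower, and the second squeeze worked. All later heights came from where the cameras saw the clip.

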